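Put away frame-moulding corner samples in a crossed pile

ROBOT

A 6-joint arm with a two-finger parallel gripper is mounted at the origin on the work surface. World frame = base frame: x ahead of the robot, y to its left, z up, the work surface at z = 0. Lengths are in m, angles in degrees, forces in N, time in s.
With the tool pointing down it reaches from about 0.425 to 1.125 m from the base axis. Payload 14.9 kg.
Tool frame: the origin (TCP) lies at the very end of the fingers, on their centre line; the grasp point (between the pads) lies behind it (robot.grip_point_offset is the z of the grasp point in the tool frame, in m); z points along the fingers, y is the line along which they close (so a half turn about z gives the same grasp; the last joint's range is limited). The gripper opens to 91 mm and grips with 3 to 60 N. Pads are 32 mm wide; open, the fingers measure 118 mm over their backs; the gripper's body (76 mm by 178 mm) begins 60 mm behind the grasp point.
Start: joints at [73.264, 21.709, 99.362, -0, 58.929, -1.908], TCP at [0.179, 0.677, 0.214] pointing down, gripper open.
Joint ranges: [-158.91, 158.91], [-42.39, 125.64], [0.06, 152.35], [-60.88, 240.88], [17.5, 164.5], [-176.32, 176.32]. Speed limits (degrees/s): [108.29, 108.29, 136.94, 180, 180, 180].

INTERFACE

Orientations are given as [roll, pitch, yaw] about the fixed x, y, z axes, in that order (R = Rz(yaw) Ry(pitch) Rx(roll)).
In Python, from station import telemetry, snapshot, calibration, robot gives the robot as it stands.
- The arm moves only by the shell command python3 -m handwheel 'ROWS' [FORCE]. ROWS is JSON, a list that holds one entry, the list of rows, each a list of 7 numbers: the shift along the tool's x, y, z in units of 20 cm (1.0 is 20 cm), then the turn, a rotation vector about the tool's x, y, z in units of 0.5 rad (1.0 is 0.5 rad), then the finger opening in mm, from 0 to 91.2. A call has 1 to 20 rows; each row shifts and turns the commanded pose from where the row before left it, along the tool's axes as they then stand; what a row does not reach is not made up. A row lasts 1/10 s, in which the tool goes at most 50 mm and 8.59 degrees, less where a joint would pass 70% of its speed; a pose out of reach is approached as far as the arm can. A call with a number of a shift or a turn outside -1 to 1 is refused whole. A call with a gripper value outside its range is refused whole. The fingers move at their own pace and stop on an object; FORCE is the grip in N (left out, the last holds). Time passes only in rows, so rows that do not move let the fingers close. It gives the time, the measured TCP pose, the force, the opening and the grip force at its end, in the units of the state.
- telemetry.get_state(): the state, without advancing time (a new reading comes with each control period).
- snapshot(name): name is "side" or "top" or "wrist"; returns (picture, depth): 420x560x3 uint8, red, green, blue; 420x560 float32, m along the optical axis (not along the pixel's ray), 0 where there is no reading.
- calibration(name): a dict with "vfov" (degrees; the focal length in pixels is half the picture's height over the tangent of half this angle, whatever the lens; pixels are square), "cx", "cy" (the principal point, pixels), "D" ([k1, k2, p1, p2, k3] as OpenCV has them; the pictures are not rectified), "camera_from_world" (4x4, takes a point from world to camera coordinates). Camera axes: x right, y down, z forward; pixel columns grow to the right and rows downward; lengths in m; the calibration is good to about 2 mm. A picture is of the moment at which its call begins: read the wrist's pose just before it. calibration takes no time and is no camera call; for the wrist camera it gives the pose at the moment of the call.
- robot.finish_job(): hands the job in; it is judged then, once.
The state is a dict: "time_s": time; "joint_pos": joint angles; "joint_vel": joint speeds; "tau": joint torques, N m; "tool_pos": TCP position; "ee_rot": TCP orientation; "force": force on the tool from outside, world axes, zero at the start; "wrist_torque": the same for the moment, N m; "gripper_width": finger opening in m; "gripper_force": force on a finger pad.
Only numpy, scipy, OpenCV 4.12 (cv2) and the standard library are available. Lean on these libraries where they do the work, as an engineer would, in place of code of your own. Each camera call takes 0.05 s, during which the arm holds its last target. There are 200 camera calls.

TASK

The mouldings have been compared with the miniature on the easel: put the three loose frame-corner samples away in one pile on the wide one that lies in the round tray, face up and in order of moulding width with the slimmest on top. Turn each half a turn from the one below, so that its corner points the opposite way, and lay it square and centred over it so that the legs cross and the pile lies level and balanced. Set them down gently without dropping them, leave the bottom one in the middle of the tray, and do not push the miniature or anything else out of place.

Things in the scene. Friction and masses are not known exactly. Their poses are not given: they have to be found in the camera images.
- base60_centre (a point): Frame-corner sample: flat wooden L, legs 110 mm long outside, 60 wide, 22 thick, 140 g, the widest, in the tray, turned any way. Point: half-way up, 42 mm in from both outer edges (near its balance point). x, y run along the legs away from the outer corner (-42,-42); leg ends at +68, inner edges at 18; z out of the face. Back rebated along the inner edges, 7 wide, 9 deep.
- base60_corner (a point): The outer (heel) corner of the 60 mm sample, where its two legs meet, half-way up its thickness. Axes as at its centre.
- wide50_centre (a point): Frame-corner sample: flat wooden L, legs 110 mm long outside, 50 wide, 22 thick, 120 g, on the easel board, one leg on the ledge, one up the slope. Point: half-way up, 42 mm in from both outer edges (near its balance point). x, y run along the legs away from the outer corner (-42,-42); leg ends at +68, inner edges at 8; z out of the face. Back rebated along the inner edges, 7 wide, 9 deep.
- wide50_corner (a point): The outer (heel) corner of the 50 mm sample, where its two legs meet, half-way up its thickness. Axes as at its centre.
- mid40_centre (a point): Frame-corner sample: flat wooden L, legs 110 mm long outside, 40 wide, 22 thick, 100 g, on the bench, the jar beside one leg. Point: half-way up, 42 mm in from both outer edges (near its balance point). x, y run along the legs away from the outer corner (-42,-42); leg ends at +68, inner edges at -2; z out of the face. Back rebated along the inner edges, 7 wide, 9 deep.
- mid40_corner (a point): The outer (heel) corner of the 40 mm sample, where its two legs meet, half-way up its thickness. Axes as at its centre.
- slim30_centre (a point): Frame-corner sample: flat wooden L, legs 110 mm long outside, 30 wide, 22 thick, 75 g, on the easel board, one leg on the ledge, one up the slope. Point: half-way up, 42 mm in from both outer edges (near its balance point). x, y run along the legs away from the outer corner (-42,-42); leg ends at +68, inner edges at -12; z out of the face. Back rebated along the inner edges, 7 wide, 9 deep.
- slim30_corner (a point): The outer (heel) corner of the 30 mm sample, where its two legs meet, half-way up its thickness. Axes as at its centre.
- tray: Round plywood tray lined with grey felt, 210 mm across, rim 11 mm high, floor 6 mm above the bench, fixed to it. Origin at its centre, on the bench. It is on the robot's left or right.
- easel: Fixed low table easel: plywood board 410 mm wide (y), facing away from the robot: it rises 33 degrees along its own +x, which points to the robot; a ledge along its low, far edge. Origin on the bench; x level, z up. The board face meets the ledge at x = -60, z = 24 mm and rises to x = 59, z = 101; the ledge stands 13 mm proud of the face, 14 thick. Two samples lie on it, left and right of the miniature.
- miniature: Miniature painting on a wooden panel 60 wide, 80 high, 10 mm thick, loose on the easel board in the middle between the two samples, its lower edge on the ledge. Origin at the centre of its back.
- jar: Glass jar with a steel lid, 50 mm across, 95 mm high, upright on the bench near the 40 mm sample. Origin at the centre of its foot.
- flask: White plastic bottle with a black cap, 64 mm across, 165 mm high, upright on the bench between the robot and the easel. Origin at the centre of its foot.
- icon: Painted panel 70 x 90 x 18 mm lying flat on the bench near the robot. Origin at the centre of its underside.
- weight: Steel pressing weight 56 mm across, 40 mm high with a small brass knob to 54 mm, on the bench beside the tray, towards the robot. Origin at the centre of its foot.
- tin: Tin 100 mm across, 105 mm high, on the bench beyond the easel. Origin at the centre of its foot.
- knife_grip (a point): Palette knife, 200 mm long, under 30 mm high, lying on the bench near the robot. The point is on its handle.
- brush_grip (a point): Brush, 190 mm long, lying on the bench beyond the easel. The point is on its handle.
Things that resemble listed ones, but are neither listed nor needed, are in the scene too. What is shaped like the part that bears slim30_centre but red or turquoise is not meant.

How it is judged (in metres and radians):
At the end, for the whole second after the job is handed in: Pile in the tray: 60 mm sample (within 30 mm of its middle), then 50, 40, 30, face up; each rests on the one below (centre 18-26 mm higher, within 15 mm sideways), outer corner opposite to it, legs parallel within 12 deg; all level within 3.4 deg, at rest, released (horizontal distance between base60_centre and tray below 0.03 m and height (world z) of base60_centre below 0.021 m and horizontal distance between base60_centre and wide50_centre below 0.015 m and z of wide50_centre in the frame of base60_centre between 0.018 and 0.026 m and angle between the x axis of base60_centre and the x axis of wide50_centre, either way round below 0.21 rad and x of wide50_corner in the frame of base60_centre above 0.01 m and y of wide50_corner in the frame of base60_centre above 0.01 m and horizontal distance between wide50_centre and mid40_centre below 0.015 m and z of mid40_centre in the frame of wide50_centre between 0.018 and 0.026 m and angle between the x axis of wide50_centre and the x axis of mid40_centre, either way round below 0.21 rad and x of mid40_corner in the frame of wide50_centre above 0.01 m and y of mid40_corner in the frame of wide50_centre above 0.01 m and horizontal distance between mid40_centre and slim30_centre below 0.015 m and z of slim30_centre in the frame of mid40_centre between 0.018 and 0.026 m and angle between the x axis of mid40_centre and the x axis of slim30_centre, either way round below 0.21 rad and x of slim30_corner in the frame of mid40_centre above 0.01 m and y of slim30_corner in the frame of mid40_centre above 0.01 m and angle between each of base60_centre, wide50_centre, mid40_centre, slim30_centre's own z axis and vertical below 0.06 rad and linear speed of each of base60, wide50, mid40, slim30 below 0.01 m/s); the robot touches nothing.
It fails at once if the miniature on the easel is pushed more than 15 mm from its place (distance of miniature from where it was at the start of the episode above 0.015 m).
It fails at once if the jar, steel weight, white bottle, tin, painted panel, palette knife or brush is pushed more than 15 mm from its place (distance of any of jar, weight, flask, icon, tin, knife_grip, brush_grip from where it was at the start of the episode above 0.015 m).
It fails at once if a sample is dropped or thrown (faster than 0.5 m/s with no finger on it) ((linear speed of wide50 above 0.5 m/s and contact force between the fingers and wide50 below 0.02 N) or (linear speed of mid40 above 0.5 m/s and contact force between the fingers and mid40 below 0.02 N) or (linear speed of slim30 above 0.5 m/s and contact force between the fingers and slim30 below 0.02 N)).
It also fails if it takes over 72 s, if anything falls off the work surface, if the arm or the gripper's body presses on something with over 40 N, if the wrist force passes 120 N, or if a joint passes its speed limit or range.

## Working session

There is one attempt and no reset: what is moved stays moved. The work goes in short steps, Python scripts to look and compute and a shell command to move; the robot and the scene stay as the last step left them, time stands still between calls to the robot, and variables do not carry over. Pictures are saved under pics/ and viewed, at most 13 in all, crops included, and the job is handed in when it is done.

```bash
ls; mkdir -p pics; cat > h.py <<'E'
import numpy as np, cv2
from station import telemetry, snapshot, calibration, robot
from scipy.spatial.transform import Rotation as R
def cam(name):
    c=calibration(name); im,d=snapshot(name)
    f=im.shape[0]/2/np.tan(np.radians(c["vfov"])/2)
    K=np.array([[f,0,c["cx"]],[0,f,c["cy"]],[0,0,1]]); D=np.array(c["D"],float); T=np.linalg.inv(np.array(c["camera_from_world"]))
    return im,d,K,D,T
def cloud(d,K,D,T):
    h,w=d.shape; v,u=np.mgrid[:h,:w]
    p=cv2.undistortPoints(np.stack([u,v],-1).reshape(-1,1,2).astype(np.float64),K,D).reshape(h,w,2)
    P=np.dstack([p*d[...,None],d]); W=P@T[:3,:3].T+T[:3,3]; W[d<=0]=np.nan
    return W
def save(n,im): cv2.imwrite(n,im[...,::-1])
E
python3 - <<'E'
from h import *
for n in("top","side"):
    im,d,K,D,T=cam(n); save(f"pics/{n}.png",im); np.savez(f"{n}.npz",im=im,W=cloud(d,K,D,T)); print(n,T.round(2).tolist())
print(robot.grip_point_offset,telemetry.get_state())
E
```

```text
pics
top [[0.02, -1.0, 0.05, 0.49], [-1.0, -0.02, 0.0, 0.0], [-0.0, -0.05, -1.0, 1.22], [0.0, 0.0, 0.0, 1.0]]
side [[0.87, -0.4, 0.3, 0.04], [-0.49, -0.67, 0.55, -0.93], [-0.02, -0.63, -0.78, 1.36], [0.0, 0.0, 0.0, 1.0]]
-0.0188 {'time_s': 0.1, 'joint_pos': array([ 7.32625511e+01,  2.17355753e+01,  9.93907286e+01, -1.01749775e-03,
        5.89275553e+01, -1.91000223e+00]), 'joint_vel': array([ 0.03415394, -0.02465741, -0.13114922,  0.01762402, -0.08152091,
       -0.03159958]), 'tau': array([ 2.64098970e-03, -7.65044403e+01, -4.35295665e+01,  6.51976559e-02,
        3.98434186e-02,  6.25176764e-07]), 'tool_pos': array([0.17907344, 0.67636093, 0.21336631]), 'ee_rot': array([-1.79946142e+02, -9.24587057e-04,  1.65173078e+02]), 'force': array([ 0.10855216, -0.41235078,  0.19841694]), 'wrist_torque': array([ 0.04885066,  0.01933199, -0.07871397]), 'gripper_force': 0.0, 'gripper_width': 0.09132904748010598}
```

View pics/top.png

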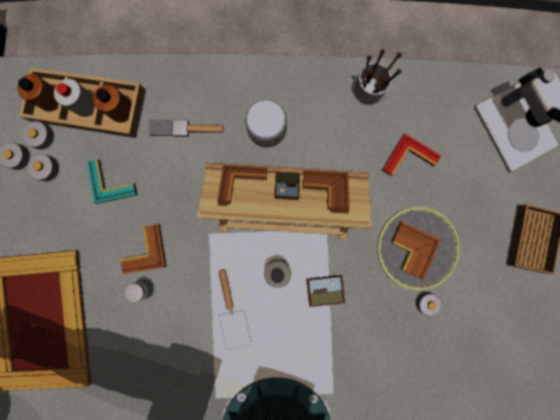

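View pics/side.png

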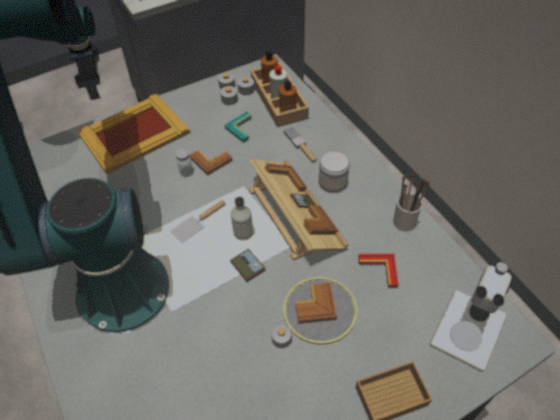

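The top view is robot-down, with +x up and +y left. The slim sample is at (240,185) and the 50 at (330,190), both on the easel with the miniature between them at (287,185). The 40 is at (150,250) with the jar at (138,290). The tray holding the 60 is at (418,248), the tin at (266,122), and the flask at (277,270). Next I'll fit L outlines.

```bash
cat >> h.py <<'E'
from scipy.optimize import least_squares
def Lpoly(w):
    i=w-42; return np.array([[-42,-42],[68,-42],[68,i],[i,i],[i,68],[-42,68]],float)
def fitL(P2,w,res=1.0,inits=None):
    """P2: face points (mm, 2D, in plane). returns cx,cy,yaw(deg),rms of the L centre"""
    mn=P2.min(0)-15; g=np.zeros(((P2.max(0)-mn+15)/res).astype(int)[::-1]+1,np.uint8)
    q=((P2-mn)/res).round().astype(int); g[q[:,1],q[:,0]]=255
    g=cv2.morphologyEx(g,cv2.MORPH_CLOSE,np.ones((5,5),np.uint8))
    cs,_=cv2.findContours(g,cv2.RETR_EXTERNAL,cv2.CHAIN_APPROX_NONE); C=max(cs,key=cv2.contourArea)[:,0]*res+mn
    m=cv2.moments((C).astype(np.float32)); c0=np.array([m['m10'],m['m01']])/m['m00']
    poly=Lpoly(w).astype(np.float32).reshape(-1,1,2)
    def f(p):
        a=np.radians(p[2]); r=np.array([[np.cos(a),np.sin(a)],[-np.sin(a),np.cos(a)]]); L=(C-p[:2])@r.T
        return np.array([cv2.pointPolygonTest(poly,(float(x),float(y)),True) for x,y in L])
    best=min((least_squares(f,[*c0,a],loss='soft_l1',f_scale=2,diff_step=1e-4,x_scale=[1,1,1]) for a in range(0,360,45)),key=lambda s:s.cost)
    return best.x,np.sqrt(np.mean(best.fun**2)),cv2.contourArea(C.astype(np.float32))
E
python3 - <<'E'
from h import *
z=np.load("top.npz"); W=z["W"]*1000
def med(v,u,r=2): return np.nanmedian(W[v-r:v+r+1,u-r:u+r+1].reshape(-1,3),0).round(1)
for n,(u,v) in dict(tin=(266,122),flask=(277,271),jar=(136,291),mini=(287,185),weight=(430,305),icon=(325,290)).items(): print(n,med(v,u))
def sub(u0,u1,v0,v1): p=W[v0:v1,u0:u1].reshape(-1,3); return p[np.isfinite(p).all(1)]
# base
p=sub(380,460,208,290); q=p[(p[:,2]>22)&(p[:,2]<40)]; print("base",fitL(q[:,:2],60),np.median(q[:,2]))
t=p[(p[:,2]>-5)&(p[:,2]<20)]
p=sub(115,170,215,275); q=p[(p[:,2]>14)&(p[:,2]<32)]; print("mid",fitL(q[:,:2],40),np.median(q[:,2]))
# easel board plane
p=sub(205,366,165,228); 
best=None; rng=np.random.default_rng(0)
a=np.radians(33); n0=np.array([-0,0,0])
# board normal ~ (sin33,0,cos33)
n=np.array([np.sin(a),0,np.cos(a)]); h=p@n; hist,e=np.histogram(h,60); print([(round(e[i]),hist[i]) for i in range(60) if hist[i]>60])
np.save("easel.npy",p)
# tray rim yellow
im=z["im"].astype(int); m=(im[...,0]-im[...,2]>50)&(im[...,1]-im[...,2]>40); m[:, :375]=0;m[:200]=0;m[300:]=0;m[:,465:]=0
P=W[m]; P=P[np.isfinite(P).all(1)&(P[:,2]<22)]; print("tray",cv2.fitEllipse(P[:,:2].astype(np.float32)),len(P))
E
```

```text
tin [763.   39.4 106.6]
flask [419.    6.5 166.2]
jar [358.7 338.6  96.7]
mini [619.6 -13.4  59.6]
weight [ 332.8 -369.2   54.7]
icon [ 363.5 -113.5   20.6]
base (array([ 472.59648469, -347.90980989,   66.01107157]), np.float64(1.3224712017616629), 9212.5) 28.93099007826794
mid (array([445.42227161, 337.34993259,  10.48399823]), np.float64(1.6825349807907923), 6585.5) 23.006358470188395
[(303, np.int64(95)), (305, np.int64(125)), (307, np.int64(100)), (365, np.int64(105)), (367, np.int64(200)), (369, np.int64(422)), (371, np.int64(790)), (373, np.int64(1094)), (375, np.int64(1258)), (377, np.int64(1173)), (380, np.int64(701)), (382, np.int64(326)), (384, np.int64(323)), (386, np.int64(399)), (388, np.int64(278)), (390, np.int64(166)), (392, np.int64(324)), (394, np.int64(558)), (397, np.int64(421)), (399, np.int64(320)), (401, np.int64(301)), (403, np.int64(89))]
tray ((471.8625183105469, -350.78729248046875), (202.01048278808594, 203.36293029785156), 41.376220703125) 65
```

```bash
cat > e.py <<'E'
from h import *
p=np.load("easel.npy"); a=np.radians(33)
b=np.abs(p@np.array([np.sin(a),0,np.cos(a)])-375)<7
# board plane: normal = Rz(yaw)*( -sin33 along easel x ) ; easel x points to robot
q=p[b]; 
for _ in range(6):
    c=q.mean(0); n=np.linalg.svd(q-c)[2][2]; n*=np.sign(n[2]); q=p[np.abs((p-c)@n)<3]
print("normal",n,"tilt",np.degrees(np.arccos(n[2])),"yaw",np.degrees(np.arctan2(n[1],n[0])),len(q))
d=(p-c)@n; ex=-np.array([n[0],n[1],0]); ex/=np.linalg.norm(ex)   # level, to robot
eu=ex*n[2]-np.array([0,0,-1])*np.hypot(n[0],n[1]); eu/=np.linalg.norm(eu) # up slope
ev=np.cross(n,eu); uv=np.c_[(p-c)@eu,(p-c)@ev]
print("eu",eu,"ev",ev)
for nm,w,s in(("slim",30,p[:,1]>45),("wide",50,p[:,1]<-45)):
    m=s&(np.abs(d-22)<4); x,r,A=fitL(uv[m],w)
    face=np.median(d[m]); C=c+eu*x[0]+ev*x[1]+n*(face-11)
    th=np.radians(x[2]); X=np.cos(th)*eu+np.sin(th)*ev; Y=np.cross(n,X)
    print(nm,x.round(1),round(r,2),A,"face",round(face,1),"C",C.round(1),"X",X.round(3),"Y",Y.round(3),"heel",(C-42*X-42*Y).round(1))
m=(np.abs(d-10)<3)&(np.abs(p[:,1]+13)<50); print("mini y",np.percentile(p[m][:,1],[2,50,98]))
E
python3 e.py
```

```text
normal [ 0.54609257 -0.02389634  0.83738395] tilt 33.13510673276752 yaw -2.505594289033372 4935
eu [-0.83658337  0.03660786  0.54661515] ev [-0.04371693 -0.99904396  0.        ]
slim [ -42.3 -115.1  359.8] 2.47 4958.500288546085 face 22.1 C [626.8 107.   57.8] X [-0.836  0.041  0.547] Y [-0.047 -0.999  0.002] heel [663.9 147.3  34.7]
wide [-42.3 110.6 270.2] 1.91 8009.500594943776 face 22.2 C [ 617.  -118.5   57.9] X [0.041 0.999 0.002] Y [-0.837  0.034  0.547] heel [ 650.4 -161.9   34.9]
mini y [-49.21674163 -13.16702393  26.98425965]
```

```bash
cat >> h.py <<'E'
def down(psi): return R.from_euler('xyz',[180,0,psi],degrees=True).as_matrix()
def plan(p1,R1,n,label="",start=None):
    """print one row to be repeated n times, from measured pose (or start) to p1 (mm),R1; returns target"""
    if start is None:
        s=telemetry.get_state(); p0=np.array(s["tool_pos"])*1000; R0=R.from_euler('xyz',s["ee_rot"],degrees=True).as_matrix()
    else: p0,R0=start
    r=R.from_matrix(R0.T@R1).as_rotvec()/n; A=R.from_rotvec(r).as_matrix(); S=sum(np.linalg.matrix_power(A,k) for k in range(n))
    dp=np.linalg.solve(S,R0.T@(np.array(p1)-p0))
    print(label,f"x{n}",(dp/200).round(4).tolist(),(r/.5).round(4).tolist(),"|",np.linalg.norm(dp).round(1),"mm",np.degrees(np.linalg.norm(r)).round(1),"deg"); return np.array(p1),R1
OBJ={}
def obj(C,X,Y):
    X=np.array(X)/np.linalg.norm(X); Y=np.array(Y)-np.dot(X,Y)*X; Y/=np.linalg.norm(Y); return np.array(C,float),np.c_[X,Y,np.cross(X,Y)]
a=np.radians(10.5)
OBJ["wide"]=obj([617,-118.5,57.9],[.041,.999,.002],[-.837,.034,.547])
OBJ["slim"]=obj([626.8,107,57.8],[-.836,.041,.547],[-.047,-.999,.002])
OBJ["mid"]=obj([445.4,337.3,11.5],[np.cos(a),np.sin(a),0],[-np.sin(a),np.cos(a),0])
def G(name,g,tipz=-6):
    """tool pose for gripping at local g, tool z=-n, tool y=-local closing axis"""
    C,B=OBJ[name]; cl=B[:,0] if name=="wide" else B[:,1]
    y=-cl; z=-B[:,2]; Rt=np.c_[np.cross(y,z),y,z]; return C+B@np.array([g[0],g[1],tipz]),Rt
E
python3 - <<'E'
from h import *
p,Rt=G("wide",(-17,30)); print(p,R.from_matrix(Rt).as_euler('xyz',degrees=True))
pre=p-Rt[:,2]*120
s=plan([400,350,300],down(60),20,"a")
s=plan(pre,Rt,20,"b",s); plan(p,Rt,10,"c",s)
E
```

```text
[ 587.92639245 -134.34384575   69.24450952] [-179.86311999   33.14388183   -2.27532118]
a x20 [-0.1125, 0.0176, -0.0217] [-0.0001, 0.0001, 0.1836] | 23.2 mm 5.3 deg
b x20 [-0.0004, 0.1472, 0.026] [0.0316, -0.0519, 0.1056] | 29.9 mm 3.5 deg
c x10 [0.0, 0.0, 0.06] [0.0, 0.0, 0.0] | 12.0 mm 0.0 deg
```

```bash
python3 -m handwheel '[[[-0.1125,0.0176,-0.0217,0,0,0.1836,90],[-0.1125,0.0176,-0.0217,0,0,0.1836,90],[-0.1125,0.0176,-0.0217,0,0,0.1836,90],[-0.1125,0.0176,-0.0217,0,0,0.1836,90],[-0.1125,0.0176,-0.0217,0,0,0.1836,90],[-0.1125,0.0176,-0.0217,0,0,0.1836,90],[-0.1125,0.0176,-0.0217,0,0,0.1836,90],[-0.1125,0.0176,-0.0217,0,0,0.1836,90],[-0.1125,0.0176,-0.0217,0,0,0.1836,90],[-0.1125,0.0176,-0.0217,0,0,0.1836,90],[-0.1125,0.0176,-0.0217,0,0,0.1836,90],[-0.1125,0.0176,-0.0217,0,0,0.1836,90],[-0.1125,0.0176,-0.0217,0,0,0.1836,90],[-0.1125,0.0176,-0.0217,0,0,0.1836,90],[-0.1125,0.0176,-0.0217,0,0,0.1836,90],[-0.1125,0.0176,-0.0217,0,0,0.1836,90],[-0.1125,0.0176,-0.0217,0,0,0.1836,90],[-0.1125,0.0176,-0.0217,0,0,0.1836,90],[-0.1125,0.0176,-0.0217,0,0,0.1836,90],[-0.1125,0.0176,-0.0217,0,0,0.1836,90]]]'
python3 -m handwheel '[[[0,0.147,0.026,0.0316,-0.052,0.1056,90],[0,0.147,0.026,0.0316,-0.052,0.1056,90],[0,0.147,0.026,0.0316,-0.052,0.1056,90],[0,0.147,0.026,0.0316,-0.052,0.1056,90],[0,0.147,0.026,0.0316,-0.052,0.1056,90],[0,0.147,0.026,0.0316,-0.052,0.1056,90],[0,0.147,0.026,0.0316,-0.052,0.1056,90],[0,0.147,0.026,0.0316,-0.052,0.1056,90],[0,0.147,0.026,0.0316,-0.052,0.1056,90],[0,0.147,0.026,0.0316,-0.052,0.1056,90],[0,0.147,0.026,0.0316,-0.052,0.1056,90],[0,0.147,0.026,0.0316,-0.052,0.1056,90],[0,0.147,0.026,0.0316,-0.052,0.1056,90],[0,0.147,0.026,0.0316,-0.052,0.1056,90],[0,0.147,0.026,0.0316,-0.052,0.1056,90],[0,0.147,0.026,0.0316,-0.052,0.1056,90],[0,0.147,0.026,0.0316,-0.052,0.1056,90],[0,0.147,0.026,0.0316,-0.052,0.1056,90],[0,0.147,0.026,0.0316,-0.052,0.1056,90],[0,0.147,0.026,0.0316,-0.052,0.1056,90]]]'
python3 - <<'E'
from h import *
s=telemetry.get_state(); print(s["tool_pos"],s["ee_rot"],s["joint_pos"].round(1))
p,Rt=G("wide",(-17,30)); plan(p-Rt[:,2]*120,Rt,2,"fix"); plan(p,Rt,10,"direct")
im,d,K,D,T=cam("wrist"); save("pics/w1.png",im); np.savez("w1.npz",im=im,W=cloud(d,K,D,T)); 
E
```

```text
time_s: 2.1
tool_pos: [0.3999, 0.3492, 0.3006]
ee_rot: [-180.0, 0.0, 59.8]
force: [0.2, -0.6, 0.1]
gripper_width: 0.0902
gripper_force: 0.0
time_s: 4.1
tool_pos: [0.654, -0.1368, 0.1697]
ee_rot: [-180.0, 33.3, -2.5]
force: [0.4, -0.3, -1.3]
gripper_width: 0.0901
gripper_force: 0.0
[ 0.65404961 -0.13683148  0.16966935] [-179.95406481   33.30893188   -2.46636648] [-11.8  36.9  86.2  -5.1  89.9  82.2]
fix x2 [-0.0012, 0.0011, 0.0007] [-0.0002, 0.0029, -0.0028] | 0.4 mm 0.1 deg
direct x10 [-0.0002, 0.0002, 0.0601] [-0.0, 0.0006, -0.0006] | 12.0 mm 0.0 deg
```

View pics/w1.png

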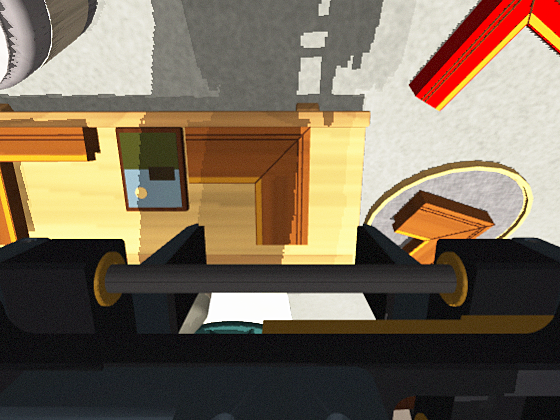

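Wrist view: the 50's up-slope leg (258–305, 130–245) is centred between the fingers. Its ledge leg ends right beside the miniature at column 187, so I'll lift straight along the board normal.

```bash
python3 -m handwheel '[[[0,0,0.06,0,0,0,76],[0,0,0.06,0,0,0,76],[0,0,0.06,0,0,0,76],[0,0,0.06,0,0,0,76],[0,0,0.06,0,0,0,76],[0,0,0.06,0,0,0,76],[0,0,0.06,0,0,0,76],[0,0,0.06,0,0,0,76],[0,0,0.06,0,0,0,76],[0,0,0.06,0,0,0,76],[0,0,0,0,0,0,76]]]'
python3 - <<'E'
from h import *
p,Rt=G("wide",(-17,30)); plan(p,Rt,1,"rest")
E
```

```text
time_s: 5.25
tool_pos: [0.587, -0.1327, 0.0685]
ee_rot: [-179.9, 33.3, -2.3]
force: [0.8, 0.2, 0.5]
gripper_width: 0.0759
gripper_force: 0.0
rest x1 [0.002, 0.0081, -0.0056] [0.0, 0.0071, -0.0014] | 2.0 mm 0.2 deg
```

```bash
python3 -m handwheel '[[[0.002,0.008,-0.004,0,0.007,0,70],[0,0,0,0,0,0,58],[0,0,0,0,0,0,44],[0,0,0,0,0,0,40],[0,0,0,0,0,0,40],[0,0,0,0,0,0,40],[0,0,0,0,0,0,40],[0,0,0,0,0,0,40]]]' 30
python3 -m handwheel '[[[0,0,-0.02,0,0,0,40],[0,0,-0.04,0,0,0,40],[0,0,-0.08,0,0,0,40],[0,0,-0.12,0,0,0,40],[0,0,-0.12,0,0,0,40],[0,0,-0.12,0,0,0,40],[0,0,-0.12,0,0,0,40],[0,0,-0.12,0,0,0,40],[0,0,-0.12,0,0,0,40]]]' 40
python3 - <<'E'
from h import *
im,d,K,D,T=cam("wrist"); save("pics/w2.png",im); np.savez("w2.npz",im=im,W=cloud(d,K,D,T)) 
p,Rt=G("wide",(-17,30))
B=OBJ["wide"][1]; C=np.array([471.9,-349,0])
def place(name,g,psiobj,zc,C,n):
    a=np.radians(psiobj); Bo=np.array([[np.cos(a),-np.sin(a),0],[np.sin(a),np.cos(a),0],[0,0,1]])
    q,Rg=G(name,g); Cn,Bn=OBJ[name]; Rr=Bn.T@Rg; loc=Bn.T@(q-Cn)
    return np.array([*C[:2],zc])+Bo@loc,Bo@Rr
pp,Rp=place("wide",(-17,30),246,39,[472.6,-347.9],1)
print(pp,R.from_matrix(Rp).as_euler('xyz',degrees=True))
s=telemetry.get_state()
yaw=R.from_euler('xyz',s["ee_rot"],degrees=True)
mid=np.array([560,-240,250.]); Rm=R.from_euler('xyz',[180,10,77],degrees=True).as_matrix()
st=plan(mid,Rm,14,"1"); st=plan([pp[0],pp[1],150],Rp,14,"2",st); plan(pp+[0,0,6],Rp,8,"3",st)
E
```

```text
time_s: 6.05
tool_pos: [0.5898, -0.1346, 0.0708]
ee_rot: [-179.9, 33.0, -2.3]
force: [3.0, -1.3, 5.6]
gripper_width: 0.0499
gripper_force: 30.0
time_s: 6.95
tool_pos: [0.684, -0.1385, 0.2167]
ee_rot: [-179.9, 33.0, -2.3]
force: [-0.6, 0.5, -0.7]
gripper_width: 0.0496
gripper_force: 40.0
[ 506.92088666 -344.57182651   33.        ] [180.   0. 156.]
1 x14 [-0.0625, 0.0035, 0.0136] [-0.0725, 0.0472, -0.1853] | 12.8 mm 5.9 deg
2 x14 [-0.0253, -0.0335, 0.039] [-0.0172, 0.0208, -0.1964] | 11.5 mm 5.7 deg
3 x8 [-0.0, 0.0, 0.0694] [0.0, 0.0, 0.0] | 13.9 mm 0.0 deg
```

```bash
python3 -m handwheel '[[[-0.0625,0.0035,0.0136,-0.0725,0.0472,-0.1853,40],[-0.0625,0.0035,0.0136,-0.0725,0.0472,-0.1853,40],[-0.0625,0.0035,0.0136,-0.0725,0.0472,-0.1853,40],[-0.0625,0.0035,0.0136,-0.0725,0.0472,-0.1853,40],[-0.0625,0.0035,0.0136,-0.0725,0.0472,-0.1853,40],[-0.0625,0.0035,0.0136,-0.0725,0.0472,-0.1853,40],[-0.0625,0.0035,0.0136,-0.0725,0.0472,-0.1853,40],[-0.0625,0.0035,0.0136,-0.0725,0.0472,-0.1853,40],[-0.0625,0.0035,0.0136,-0.0725,0.0472,-0.1853,40],[-0.0625,0.0035,0.0136,-0.0725,0.0472,-0.1853,40],[-0.0625,0.0035,0.0136,-0.0725,0.0472,-0.1853,40],[-0.0625,0.0035,0.0136,-0.0725,0.0472,-0.1853,40],[-0.0625,0.0035,0.0136,-0.0725,0.0472,-0.1853,40],[-0.0625,0.0035,0.0136,-0.0725,0.0472,-0.1853,40]]]'
python3 -m handwheel '[[[-0.025,-0.0335,0.039,-0.0172,0.0208,-0.196,40],[-0.025,-0.0335,0.039,-0.0172,0.0208,-0.196,40],[-0.025,-0.0335,0.039,-0.0172,0.0208,-0.196,40],[-0.025,-0.0335,0.039,-0.0172,0.0208,-0.196,40],[-0.025,-0.0335,0.039,-0.0172,0.0208,-0.196,40],[-0.025,-0.0335,0.039,-0.0172,0.0208,-0.196,40],[-0.025,-0.0335,0.039,-0.0172,0.0208,-0.196,40],[-0.025,-0.0335,0.039,-0.0172,0.0208,-0.196,40],[-0.025,-0.0335,0.039,-0.0172,0.0208,-0.196,40],[-0.025,-0.0335,0.039,-0.0172,0.0208,-0.196,40],[-0.025,-0.0335,0.039,-0.0172,0.0208,-0.196,40],[-0.025,-0.0335,0.039,-0.0172,0.0208,-0.196,40],[-0.025,-0.0335,0.039,-0.0172,0.0208,-0.196,40],[-0.025,-0.0335,0.039,-0.0172,0.0208,-0.196,40]]]'
python3 - <<'E'
from h import *
im,d,K,D,T=cam("wrist"); save("pics/w3.png",im); W=cloud(d,K,D,T); np.savez("w3.npz",im=im,W=W)
s=telemetry.get_state(); print(s["tool_pos"],s["ee_rot"],s["joint_pos"].round(1))
E
```

```text
time_s: 8.4
tool_pos: [0.5561, -0.24, 0.2457]
ee_rot: [-179.8, 10.0, 77.3]
force: [1.4, -0.3, -1.3]
gripper_width: 0.0497
gripper_force: 40.0
time_s: 9.8
tool_pos: [0.5023, -0.3439, 0.1454]
ee_rot: [-180.0, -0.3, 156.0]
force: [0.4, 0.1, -0.6]
gripper_width: 0.0496
gripper_force: 40.0
[ 0.50222748 -0.34468824  0.14430098] [-179.98752957   -0.3381029   156.35977388] [-3.660e+01  1.910e+01  1.117e+02 -1.000e-01  4.960e+01 -1.029e+02]
```

View pics/w3.png

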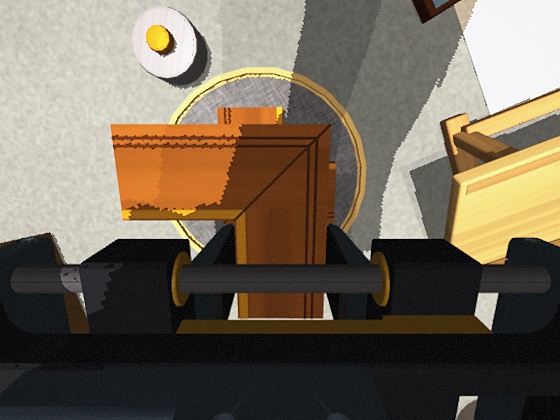

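```bash
cat >> h.py <<'E'
def held(npz,w,zface,yaw0,vmax=225,tol=9):
    """fit a horizontal-ish L seen from the wrist; uses only contour pixels above row vmax"""
    z=np.load(npz); W=z["W"]*1000; m=np.isfinite(W).all(2)&(np.abs(W[...,2]-zface)<tol); m[vmax:]=0
    m=cv2.morphologyEx(m.astype(np.uint8),cv2.MORPH_OPEN,np.ones((3,3)))
    nl,lab,st,_=cv2.connectedComponentsWithStats(m); k=1+np.argmax(st[1:,4]); m=(lab==k).astype(np.uint8)
    P=W[m>0]; c=np.median(P,0); A=np.c_[P[:,:2]-c[:2],np.ones(len(P))]; x=np.linalg.lstsq(A,P[:,2],rcond=None)[0]
    print("tilt dz/dx,dz/dy deg",np.degrees(x[:2]).round(2),"z",c[2].round(1),"rms",(P[:,2]-A@x).std().round(2))
    cs,_=cv2.findContours(m,cv2.RETR_EXTERNAL,cv2.CHAIN_APPROX_NONE); C=max(cs,key=cv2.contourArea)[:,0]
    C=C[C[:,1]<vmax-3]; Q=W[C[:,1],C[:,0]][:,:2]; poly=Lpoly(w).astype(np.float32).reshape(-1,1,2)
    def f(p):
        a=np.radians(p[2]); r=np.array([[np.cos(a),np.sin(a)],[-np.sin(a),np.cos(a)]]); L=(Q-p[:2])@r.T
        return np.array([cv2.pointPolygonTest(poly,(float(u),float(v)),True) for u,v in L])
    b=min((least_squares(f,[*(Q.mean(0)+np.array(o)),yaw0],loss='soft_l1',f_scale=1,diff_step=1e-4) for o in((0,0),(20,0),(-20,0),(0,20),(0,-20))),key=lambda s:s.cost)
    print("L centre",b.x.round(2),"rms",np.sqrt(np.mean(b.fun**2)).round(2)); return b.x
E
python3 - <<'E'
from h import *
x=held("w3.npz",50,161,246)
s=telemetry.get_state(); print((np.array(s["tool_pos"])*1000).round(1), s["ee_rot"])
# base seen below
held("w3.npz",60,29,66,vmax=200)
E
```

```text
tilt dz/dx,dz/dy deg [-0.15  0.01] z 161.3 rms 0.64
L centre [ 466.73 -347.54  245.73] rms 0.39
[ 502.2 -344.7  144.3] [-179.98752957   -0.3381029   156.35977388]
tilt dz/dx,dz/dy deg [10.05 -1.81] z 26.4 rms 2.34
L centre [ 467.45 -130.47  -51.23] rms 7.95
```

```bash
python3 - <<'E'
from h import *
s=telemetry.get_state(); p=np.array(s["tool_pos"])*1000
plan([p[0]+5.9,p[1]-.4,40],down(156.5),12)
E
```

```text
x12 [-0.0025, 0.0008, 0.0435] [-0.0, -0.001, -0.0004] | 8.7 mm 0.0 deg
```

```bash
python3 -m handwheel '[[[-0.0025,0.001,0.0435,0,-0.001,0,40],[-0.0025,0.001,0.0435,0,-0.001,0,40],[-0.0025,0.001,0.0435,0,-0.001,0,40],[-0.0025,0.001,0.0435,0,-0.001,0,40],[-0.0025,0.001,0.0435,0,-0.001,0,40],[-0.0025,0.001,0.0435,0,-0.001,0,40],[-0.0025,0.001,0.0435,0,-0.001,0,40],[-0.0025,0.001,0.0435,0,-0.001,0,40],[-0.0025,0.001,0.0435,0,-0.001,0,40],[-0.0025,0.001,0.0435,0,-0.001,0,40],[-0.0025,0.001,0.0435,0,-0.001,0,40],[-0.0025,0.001,0.0435,0,-0.001,0,40],[0,0,0,0,0,0,40],[0,0,0,0,0,0,40]]]'
python3 -m handwheel '[[[0,0,0.01,0,0,0,40],[0,0,0.01,0,0,0,40],[0,0,0.005,0,0,0,40],[0,0,0,0,0,0,40]]]'
```

```text
time_s: 11.25
tool_pos: [0.5086, -0.3438, 0.0408]
ee_rot: [-179.9, 0.1, 155.8]
force: [0.1, -0.1, -1.1]
gripper_width: 0.0498
gripper_force: 40.0
time_s: 11.65
tool_pos: [0.5087, -0.3439, 0.0361]
ee_rot: [-179.9, 0.1, 155.8]
force: [-0.0, 0.3, 0.0]
gripper_width: 0.0496
gripper_force: 40.0
```

```bash
python3 -m handwheel '[[[0,0,0.006,0,0,0,40],[0,0,0.005,0,0,0,40],[0,0,0,0,0,0,40]]]'; python3 -m handwheel '[[[0,0,0.004,0,0,0,40],[0,0,0,0,0,0,40]]]'
```

```text
time_s: 11.95
tool_pos: [0.5088, -0.344, 0.0359]
ee_rot: [-179.9, 0.1, 155.8]
force: [-13.1, 7.8, 39.3]
gripper_width: 0.05
gripper_force: 40.0
time_s: 12.15
tool_pos: [0.509, -0.3441, 0.0356]
ee_rot: [-179.9, 0.1, 155.8]
force: [-14.9, 10.8, 46.8]
gripper_width: 0.0498
gripper_force: 40.0
```

```bash
python3 -m handwheel '[[[0,0,-0.006,0,0,0,40],[0,0,-0.006,0,0,0,40],[0,0,0,0,0,0,40]]]'; python3 -m handwheel '[[[0,0,0,0,0,0,50],[0,0,0,0,0,0,54],[0,0,0,0,0,0,60],[0,0,0,0,0,0,66],[0,0,0,0,0,0,72],[0,0,-0.02,0,0,0,72],[0,0,-0.06,0,0,0,72],[0,0,-0.1,0,0,0,72],[0,0,-0.14,0,0,0,72],[0,0,-0.14,0,0,0,72],[0,0,-0.14,0,0,0,72],[0,0,0,0,0,0,72]]]'
python3 - <<'E'
from h import *
im,d,K,D,T=cam("wrist"); save("pics/w4.png",im); W=cloud(d,K,D,T); np.savez("w4.npz",im=im,W=W)
held("w4.npz",50,51,246)
s=telemetry.get_state(); print((np.array(s["tool_pos"])*1000).round(1), s["ee_rot"])
E
```

```text
time_s: 12.45
tool_pos: [0.5088, -0.344, 0.0358]
ee_rot: [-179.9, 0.1, 155.8]
force: [-2.7, 1.9, 10.0]
gripper_width: 0.0498
gripper_force: 40.0
time_s: 13.65
tool_pos: [0.5103, -0.3449, 0.1601]
ee_rot: [-179.9, 0.4, 155.8]
force: [0.0, -0.4, 0.2]
gripper_width: 0.0723
gripper_force: 0.0
tilt dz/dx,dz/dy deg [ 0.02 -0.05] z 51.8 rms 0.71
L centre [ 473.4  -347.5   245.51] rms 0.69
[ 509.5 -344.4  158. ] [-179.88433052    0.31272983  155.80907584]
```

View pics/w4.png

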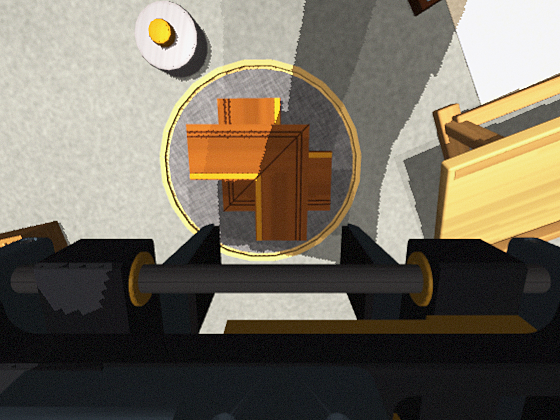

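The 50 sits level on the 60 in the tray (ring 165–355, 65–255), with its heel at (307,128) opposite the base's heel. Next is the 40.

```bash
python3 - <<'E'
from h import *
p,Rt=G("mid",(22,-22)); print(p)
st=plan([560,0,300],down(83),18,"1"); st=plan(p+[0,0,170],Rt,18,"2",st); 
E
```

```text
[471.04078953 319.67757359   5.5       ]
1 x18 [0.0794, 0.0662, -0.0397] [0.0002, 0.0007, 0.1412] | 22.2 mm 4.0 deg
2 x18 [0.054, -0.0825, 0.0346] [0.0, -0.0, 0.1406] | 20.9 mm 4.0 deg
```

```bash
python3 -m handwheel '[[[0.0794,0.0662,-0.04,0,0,0.1412,72],[0.0794,0.0662,-0.04,0,0,0.1412,72],[0.0794,0.0662,-0.04,0,0,0.1412,72],[0.0794,0.0662,-0.04,0,0,0.1412,72],[0.0794,0.0662,-0.04,0,0,0.1412,72],[0.0794,0.0662,-0.04,0,0,0.1412,72],[0.0794,0.0662,-0.04,0,0,0.1412,72],[0.0794,0.0662,-0.04,0,0,0.1412,72],[0.0794,0.0662,-0.04,0,0,0.1412,72],[0.0794,0.0662,-0.04,0,0,0.1412,72],[0.0794,0.0662,-0.04,0,0,0.1412,72],[0.0794,0.0662,-0.04,0,0,0.1412,72],[0.0794,0.0662,-0.04,0,0,0.1412,72],[0.0794,0.0662,-0.04,0,0,0.1412,72],[0.0794,0.0662,-0.04,0,0,0.1412,72],[0.0794,0.0662,-0.04,0,0,0.1412,72],[0.0794,0.0662,-0.04,0,0,0.1412,72],[0.0794,0.0662,-0.04,0,0,0.1412,72]]]'
python3 -m handwheel '[[[0.054,-0.0825,0.0346,0,0,0.1406,72],[0.054,-0.0825,0.0346,0,0,0.1406,72],[0.054,-0.0825,0.0346,0,0,0.1406,72],[0.054,-0.0825,0.0346,0,0,0.1406,72],[0.054,-0.0825,0.0346,0,0,0.1406,72],[0.054,-0.0825,0.0346,0,0,0.1406,72],[0.054,-0.0825,0.0346,0,0,0.1406,72],[0.054,-0.0825,0.0346,0,0,0.1406,72],[0.054,-0.0825,0.0346,0,0,0.1406,72],[0.054,-0.0825,0.0346,0,0,0.1406,72],[0.054,-0.0825,0.0346,0,0,0.1406,72],[0.054,-0.0825,0.0346,0,0,0.1406,72],[0.054,-0.0825,0.0346,0,0,0.1406,72],[0.054,-0.0825,0.0346,0,0,0.1406,72],[0.054,-0.0825,0.0346,0,0,0.1406,72],[0.054,-0.0825,0.0346,0,0,0.1406,72],[0.054,-0.0825,0.0346,0,0,0.1406,72],[0.054,-0.0825,0.0346,0,0,0.1406,72],[0,0,0,0,0,0,72]]]'
python3 - <<'E'
from h import *
im,d,K,D,T=cam("wrist"); save("pics/w5.png",im); W=cloud(d,K,D,T); np.savez("w5.npz",im=im,W=W)
held("w5.npz",40,22,10.5)
s=telemetry.get_state(); print((np.array(s["tool_pos"])*1000).round(1), s["ee_rot"],s["joint_pos"].round(0))
E
```

```text
time_s: 15.5
tool_pos: [0.5591, 0.0014, 0.2985]
ee_rot: [-180.0, 0.1, 82.8]
force: [-0.1, -0.1, -0.5]
gripper_width: 0.0721
gripper_force: 0.0
time_s: 17.4
tool_pos: [0.47, 0.321, 0.1723]
ee_rot: [179.9, 0.1, 10.5]
force: [-1.4, 0.1, -0.2]
gripper_width: 0.0721
gripper_force: 0.0
tilt dz/dx,dz/dy deg [ 0.42 -0.03] z 23.6 rms 1.75
L centre [625.87 418.87  10.46] rms 9.0
[469.7 320.1 172.6] [1.79856177e+02 6.83480488e-02 1.06081369e+01] [ 32.  13. 116.  -0.  51. 111.]
```

View pics/w5.png

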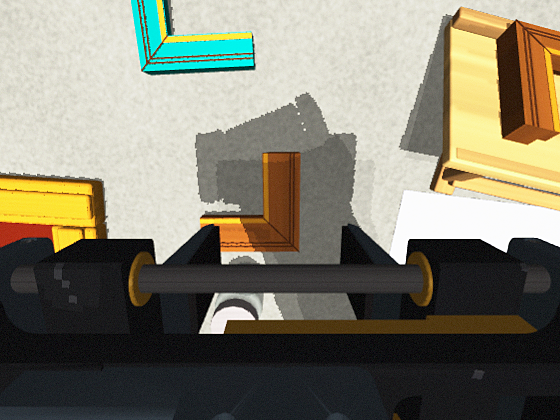

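The 40's x-leg (263–299, 152–250) lies centred between the fingers, with the jar behind the gripper at (237,310). Descending.

```bash
python3 -m handwheel '[[[0,0,0.06,0,0,0,72],[0,0,0.08,0,0,0,72],[0,0,0.08,0,0,0,72],[0,0,0.08,0,0,0,72],[0,0,0.08,0,0,0,72],[0,0,0.08,0,0,0,72],[0,0,0.08,0,0,0,72],[0,0,0.08,0,0,0,72],[0,0,0.08,0,0,0,72],[0,0,0.08,0,0,0,72],[0,0,0.055,0,0,0,72],[0,0,0,0,0,0,72]]]'
python3 - <<'E'
from h import *
p,Rt=G("mid",(22,-22)); plan(p,Rt,1)
E
```

```text
time_s: 18.65
tool_pos: [0.4696, 0.3192, 0.005]
ee_rot: [179.9, 0.1, 10.5]
force: [-0.1, -0.8, 0.5]
gripper_width: 0.0719
gripper_force: 0.0
 x1 [0.0073, -0.0008, -0.0027] [0.0052, 0.0031, -0.0002] | 1.6 mm 0.2 deg
```

```bash
python3 -m handwheel '[[[0,0,0,0,0,0,60],[0,0,0,0,0,0,48],[0,0,0,0,0,0,38],[0,0,0,0,0,0,30],[0,0,0,0,0,0,30],[0,0,0,0,0,0,30],[0,0,0,0,0,0,30]]]' 30
python3 -m handwheel '[[[0,0,-0.02,0,0,0,30],[0,0,-0.06,0,0,0,30],[0,0,-0.1,0,0,0,30],[0,0,-0.14,0,0,0,30],[0,0,-0.14,0,0,0,30],[0,0,-0.14,0,0,0,30],[0,0,-0.14,0,0,0,30],[0,0,-0.14,0,0,0,30],[0,0,-0.14,0,0,0,30],[0,0,-0.14,0,0,0,30],[0,0,-0.14,0,0,0,30],[0,0,-0.1,0,0,0,30],[0,0,-0.06,0,0,0,30]]]' 40
python3 - <<'E'
from h import *
p,Rt=G("mid",(22,-22)); C,B=OBJ["mid"]; loc=B.T@(p-C); c,s=np.cos(np.radians(65.5)),np.sin(np.radians(65.5))
q=np.array([473.4,-347.5])+np.array([[c,-s],[s,c]])@loc[:2]; print(q)
st=plan([560,-10,285],down(38),18,"1"); st=plan([*q,170],down(65.5),18,"2",st); 
E
```

```text
time_s: 19.35
tool_pos: [0.4707, 0.3199, 0.0071]
ee_rot: [179.9, -0.1, 10.5]
force: [-2.0, -1.0, 6.8]
gripper_width: 0.0396
gripper_force: 30.0
time_s: 20.65
tool_pos: [0.4703, 0.3203, 0.3012]
ee_rot: [179.9, -0.2, 10.5]
force: [-0.4, -0.2, -0.6]
gripper_width: 0.0399
gripper_force: 40.0
[ 502.5423993  -336.60410338]
1 x18 [-0.0139, 0.095, 0.0045] [0.0002, -0.0003, -0.0533] | 19.2 mm 1.5 deg
2 x18 [-0.0813, 0.0451, 0.0319] [-0.0, 0.0, -0.0533] | 19.7 mm 1.5 deg
```

```bash
python3 -m handwheel '[[[-0.014,0.095,0.0045,0,0,-0.0533,30],[-0.014,0.095,0.0045,0,0,-0.0533,30],[-0.014,0.095,0.0045,0,0,-0.0533,30],[-0.014,0.095,0.0045,0,0,-0.0533,30],[-0.014,0.095,0.0045,0,0,-0.0533,30],[-0.014,0.095,0.0045,0,0,-0.0533,30],[-0.014,0.095,0.0045,0,0,-0.0533,30],[-0.014,0.095,0.0045,0,0,-0.0533,30],[-0.014,0.095,0.0045,0,0,-0.0533,30],[-0.014,0.095,0.0045,0,0,-0.0533,30],[-0.014,0.095,0.0045,0,0,-0.0533,30],[-0.014,0.095,0.0045,0,0,-0.0533,30],[-0.014,0.095,0.0045,0,0,-0.0533,30],[-0.014,0.095,0.0045,0,0,-0.0533,30],[-0.014,0.095,0.0045,0,0,-0.0533,30],[-0.014,0.095,0.0045,0,0,-0.0533,30],[-0.014,0.095,0.0045,0,0,-0.0533,30],[-0.014,0.095,0.0045,0,0,-0.0533,30]]]'
python3 -m handwheel '[[[-0.0813,0.045,0.032,0,0,-0.0533,30],[-0.0813,0.045,0.032,0,0,-0.0533,30],[-0.0813,0.045,0.032,0,0,-0.0533,30],[-0.0813,0.045,0.032,0,0,-0.0533,30],[-0.0813,0.045,0.032,0,0,-0.0533,30],[-0.0813,0.045,0.032,0,0,-0.0533,30],[-0.0813,0.045,0.032,0,0,-0.0533,30],[-0.0813,0.045,0.032,0,0,-0.0533,30],[-0.0813,0.045,0.032,0,0,-0.0533,30],[-0.0813,0.045,0.032,0,0,-0.0533,30],[-0.0813,0.045,0.032,0,0,-0.0533,30],[-0.0813,0.045,0.032,0,0,-0.0533,30],[-0.0813,0.045,0.032,0,0,-0.0533,30],[-0.0813,0.045,0.032,0,0,-0.0533,30],[-0.0813,0.045,0.032,0,0,-0.0533,30],[-0.0813,0.045,0.032,0,0,-0.0533,30],[-0.0813,0.045,0.032,0,0,-0.0533,30],[-0.0813,0.045,0.032,0,0,-0.0533,30],[0,0,0,0,0,0,30]]]'
python3 - <<'E'
from h import *
im,d,K,D,T=cam("wrist"); save("pics/w6.png",im); W=cloud(d,K,D,T); np.savez("w6.npz",im=im,W=W)
s=telemetry.get_state(); p=np.array(s["tool_pos"])*1000; print(p.round(1), s["ee_rot"],s["joint_pos"].round(0))
x=held("w6.npz",40,p[2]+16,65.5)
dy=65.5-x[2]; psi=s["ee_rot"][2]+dy; a=np.radians(dy); r=np.array([[np.cos(a),-np.sin(a)],[np.sin(a),np.cos(a)]])
q=np.array([473.4,-347.5])+r@(p[:2]-x[:2]); print("offset",p[:2]-x[:2])
plan([*q,64],down(psi),12)
E
```

```text
time_s: 22.45
tool_pos: [0.5592, -0.0111, 0.2829]
ee_rot: [179.9, 0.0, 38.0]
force: [-0.6, -0.3, -0.8]
gripper_width: 0.0397
gripper_force: 40.0
time_s: 24.35
tool_pos: [0.5009, -0.3379, 0.1675]
ee_rot: [180.0, 0.1, 65.4]
force: [1.9, 0.1, -0.7]
gripper_width: 0.0397
gripper_force: 40.0
[ 500.9 -337.   167.9] [1.79981923e+02 4.81351991e-02 6.53751959e+01] [-36.  17. 112.  -0.  51. -11.]
tilt dz/dx,dz/dy deg [-1.43 -2.2 ] z 184.1 rms 1.28
L centre [ 474.36 -277.93  -19.61] rms 6.16
offset [ 26.57534883 -59.08020159]
 x12 [0.0011, 0.0161, 0.0433] [-0.0001, 0.0002, -0.2476] | 9.2 mm 7.1 deg
```

View pics/w6.png

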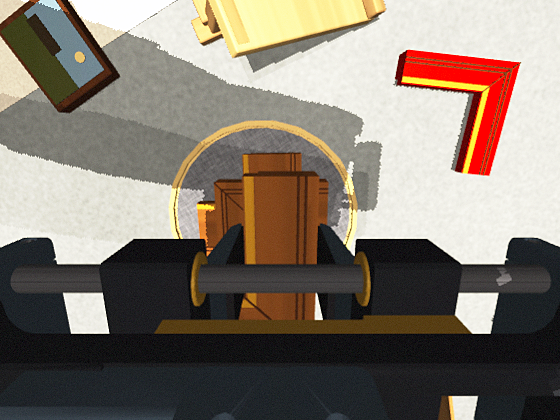

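Only the end of the held leg is visible (245–318, 172–320). I'll measure that end and its slope.

```bash
cat >> h.py <<'E'
def legend(npz,zf,u0=230,u1=335,v0=140,v1=222):
    W=np.load(npz)["W"]*1000; s=telemetry.get_state(); p=np.array(s["tool_pos"])*1000; Rt=R.from_euler('xyz',s["ee_rot"],degrees=True).as_matrix()
    q=W[v0:v1,u0:u1].reshape(-1,3); q=q[np.isfinite(q).all(1)&(np.abs(q[:,2]-zf)<6)]; t=(q-p)@Rt
    A=np.c_[t[:,:2],np.ones(len(t))]; x=np.linalg.lstsq(A,t[:,2],rcond=None)[0]
    print("tool-frame: end x",np.percentile(t[:,0],[1,99]).round(1),"y",np.percentile(t[:,1],[1,99]).round(1),"face z",np.median(t[:,2]).round(1),"slope deg x,y",np.degrees(x[:2]).round(2),len(t))
    e=[]
    for k in np.arange(*np.percentile(t[:,0],[5,90]),3):
        m=np.abs(t[:,0]-k)<1.5
        if m.sum()>8: e.append((k,*np.percentile(t[m,1],[3,97])))
    e=np.array(e); print("edge yaw deg",np.degrees(np.polyfit(e[:,0],e[:,1],1)[0]).round(2),np.degrees(np.polyfit(e[:,0],e[:,2],1)[0]).round(2))
E
python3 - <<'E'
from h import *
legend("w6.npz",184.5)
E
```

```text
tool-frame: end x [21.5 45.7] y [-19.1  20.1] face z -16.3 slope deg x,y [1.33 0.25] 3547
edge yaw deg -0.02 -0.14
```

```bash
python3 - <<'E'
from h import *
plan([502.5,-336.6,63],down(65.5),12)
E
```

```text
x12 [0.0004, 0.0005, 0.0437] [0.0001, 0.0001, -0.0004] | 8.7 mm 0.0 deg
```

```bash
python3 -m handwheel '[[[0.0004,0.0005,0.0437,0,0,0,30],[0.0004,0.0005,0.0437,0,0,0,30],[0.0004,0.0005,0.0437,0,0,0,30],[0.0004,0.0005,0.0437,0,0,0,30],[0.0004,0.0005,0.0437,0,0,0,30],[0.0004,0.0005,0.0437,0,0,0,30],[0.0004,0.0005,0.0437,0,0,0,30],[0.0004,0.0005,0.0437,0,0,0,30],[0.0004,0.0005,0.0437,0,0,0,30],[0.0004,0.0005,0.0437,0,0,0,30],[0.0004,0.0005,0.0437,0,0,0,30],[0.0004,0.0005,0.0437,0,0,0,30],[0,0,0,0,0,0,30],[0,0,0,0,0,0,30]]]'
python3 -m handwheel '[[[0,0,0.005,0,0,0,30],[0,0,0.005,0,0,0,30],[0,0,0.003,0,0,0,30],[0,0,0,0,0,0,30]]]'
python3 -m handwheel '[[[0,0,0.005,0,0,0,30],[0,0,0,0,0,0,30]]]'
```

```text
time_s: 25.8
tool_pos: [0.503, -0.3366, 0.0633]
ee_rot: [179.9, 0.1, 65.5]
force: [0.4, -0.7, -1.0]
gripper_width: 0.0393
gripper_force: 40.0
time_s: 26.2
tool_pos: [0.503, -0.3366, 0.0609]
ee_rot: [179.9, 0.1, 65.5]
force: [-0.3, -0.7, -1.1]
gripper_width: 0.0398
gripper_force: 40.0
time_s: 26.4
tool_pos: [0.503, -0.3366, 0.0598]
ee_rot: [179.9, 0.1, 65.5]
force: [-0.2, -0.3, -1.4]
gripper_width: 0.04
gripper_force: 40.0
```

```bash
python3 -m handwheel '[[[0,0,0.004,0,0,0,30],[0,0,0,0,0,0,30]]]'
python3 -m handwheel '[[[0,0,0.004,0,0,0,30],[0,0,0,0,0,0,30]]]';
```

```text
time_s: 26.6
tool_pos: [0.503, -0.3366, 0.0589]
ee_rot: [179.9, 0.1, 65.5]
force: [-0.2, -0.3, -0.9]
gripper_width: 0.0399
gripper_force: 40.0
time_s: 26.8
tool_pos: [0.503, -0.3366, 0.0582]
ee_rot: [179.9, 0.1, 65.5]
force: [-0.3, -1.1, -1.1]
gripper_width: 0.0396
gripper_force: 40.0
```

```bash
python3 -m handwheel '[[[0,0,0.004,0,0,0,30],[0,0,0,0,0,0,30]]]'
python3 -m handwheel '[[[0,0,0.004,0,0,0,30],[0,0,0,0,0,0,30]]]';
```

```text
time_s: 27.0
tool_pos: [0.503, -0.3366, 0.0573]
ee_rot: [179.9, 0.1, 65.5]
force: [0.7, 0.0, -0.2]
gripper_width: 0.0395
gripper_force: 40.0
time_s: 27.2
tool_pos: [0.5031, -0.3367, 0.0571]
ee_rot: [179.9, 0.1, 65.5]
force: [-3.3, 1.6, 7.6]
gripper_width: 0.0394
gripper_force: 40.0
```

```bash
python3 -m handwheel '[[[0,0,0,0,0,0,40],[0,0,0,0,0,0,44],[0,0,0,0,0,0,50],[0,0,0,0,0,0,56],[0,0,0,0,0,0,62],[0,0,-0.02,0,0,0,62],[0,0,-0.06,0,0,0,62],[0,0,-0.1,0,0,0,62],[0,0,-0.14,0,0,0,62],[0,0,-0.14,0,0,0,62],[0,0,-0.14,0,0,0,62],[0,0,-0.14,0,0,0,62],[0,0,-0.14,0,0,0,62],[0,0,-0.14,0,0,0,62],[0,0,-0.1,0,0,0,62],[0,0,0,0,0,0,62]]]'
python3 - <<'E'
from h import *
im,d,K,D,T=cam("wrist"); save("pics/w7.png",im); W=cloud(d,K,D,T); np.savez("w7.npz",im=im,W=W)
im,d,K,D,T=cam("top"); np.savez("top2.npz",im=im,W=cloud(d,K,D,T))
s=telemetry.get_state(); p=np.array(s["tool_pos"])*1000; print(p.round(1), s["ee_rot"],s["joint_pos"].round(0))
held("w7.npz",40,73,65.5,vmax=235)
p,Rt=G("slim",(14,-27)); print(p)
st=plan([560,-60,320],R.from_euler('xyz',[180,15,35],degrees=True).as_matrix(),16,"1"); st=plan(p-Rt[:,2]*130,Rt,16,"2",st)
E
```

```text
time_s: 28.8
tool_pos: [0.5039, -0.337, 0.2847]
ee_rot: [179.6, 0.1, 65.5]
force: [-1.1, -0.2, -0.7]
gripper_width: 0.0624
gripper_force: 0.0
[ 502.8 -336.2  281.2] [1.79859193e+02 7.81144482e-02 6.54672050e+01] [-36.   9. 108.  -0.  63. -11.]
tilt dz/dx,dz/dy deg [ 0.11 -0.06] z 73.9 rms 0.97
L centre [ 474.59 -347.67   65.51] rms 3.06
[613.09733645 134.68776786  60.37381482]
1 x16 [0.0776, -0.0409, -0.0214] [0.009, -0.0319, 0.066] | 18.1 mm 2.1 deg
2 x16 [0.0634, 0.0828, 0.0417] [0.0498, 0.0435, -0.3107] | 22.5 mm 9.1 deg
```

View pics/w7.png

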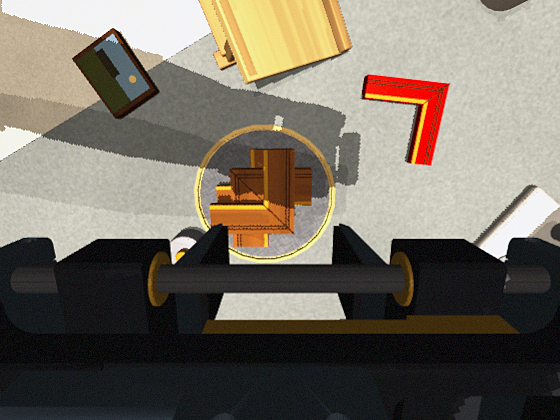

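The 40 is squarely on top and level (heel at (292,230)). Now the slim one, with the tool's closing direction flipped.

```bash
cat >> h.py <<'E'
def GS(g,tipz=-6):
    C,B=OBJ["slim"]; y=B[:,1]; z=-B[:,2]; return C+B@np.array([g[0],g[1],tipz]),np.c_[np.cross(y,z),y,z]
E
python3 - <<'E'
from h import *
p,Rt=GS((14,-27)); print(p,R.from_matrix(Rt).as_euler('xyz',degrees=True))
st=plan([570,-100,320],R.from_euler('xyz',[180,15,32],degrees=True).as_matrix(),14,"1"); st=plan(p-Rt[:,2]*130,Rt,14,"2",st)
E
```

```text
[613.09733645 134.68776786  60.37381482] [179.84166697  33.1654495   -2.80771086]
1 x14 [0.0791, -0.0368, -0.0233] [0.0113, -0.0362, 0.0829] | 18.1 mm 2.6 deg
2 x14 [0.0798, -0.0677, 0.0255] [0.0352, -0.044, 0.0795] | 21.5 mm 2.8 deg
```

```bash
python3 -m handwheel '[[[0.079,-0.037,-0.0233,0.0113,-0.0362,0.083,62],[0.079,-0.037,-0.0233,0.0113,-0.0362,0.083,62],[0.079,-0.037,-0.0233,0.0113,-0.0362,0.083,62],[0.079,-0.037,-0.0233,0.0113,-0.0362,0.083,62],[0.079,-0.037,-0.0233,0.0113,-0.0362,0.083,62],[0.079,-0.037,-0.0233,0.0113,-0.0362,0.083,62],[0.079,-0.037,-0.0233,0.0113,-0.0362,0.083,62],[0.079,-0.037,-0.0233,0.0113,-0.0362,0.083,62],[0.079,-0.037,-0.0233,0.0113,-0.0362,0.083,62],[0.079,-0.037,-0.0233,0.0113,-0.0362,0.083,62],[0.079,-0.037,-0.0233,0.0113,-0.0362,0.083,62],[0.079,-0.037,-0.0233,0.0113,-0.0362,0.083,62],[0.079,-0.037,-0.0233,0.0113,-0.0362,0.083,62],[0.079,-0.037,-0.0233,0.0113,-0.0362,0.083,62]]]'
python3 -m handwheel '[[[0.08,-0.0677,0.0255,0.0352,-0.044,0.0795,62],[0.08,-0.0677,0.0255,0.0352,-0.044,0.0795,62],[0.08,-0.0677,0.0255,0.0352,-0.044,0.0795,62],[0.08,-0.0677,0.0255,0.0352,-0.044,0.0795,62],[0.08,-0.0677,0.0255,0.0352,-0.044,0.0795,62],[0.08,-0.0677,0.0255,0.0352,-0.044,0.0795,62],[0.08,-0.0677,0.0255,0.0352,-0.044,0.0795,62],[0.08,-0.0677,0.0255,0.0352,-0.044,0.0795,62],[0.08,-0.0677,0.0255,0.0352,-0.044,0.0795,62],[0.08,-0.0677,0.0255,0.0352,-0.044,0.0795,62],[0.08,-0.0677,0.0255,0.0352,-0.044,0.0795,62],[0.08,-0.0677,0.0255,0.0352,-0.044,0.0795,62],[0.08,-0.0677,0.0255,0.0352,-0.044,0.0795,62],[0.08,-0.0677,0.0255,0.0352,-0.044,0.0795,62],[0,0,0,0,0,0,62]]]'
python3 - <<'E'
from h import *
im,d,K,D,T=cam("wrist"); save("pics/w8.png",im); W=cloud(d,K,D,T); np.savez("w8.npz",im=im,W=W)
p,Rt=GS((14,-27)); plan(p,Rt,11,"go")
E
```

```text
time_s: 30.3
tool_pos: [0.5691, -0.0991, 0.3185]
ee_rot: [-179.9, 15.1, 31.9]
force: [-0.1, 0.4, 0.5]
gripper_width: 0.062
gripper_force: 0.0
time_s: 31.8
tool_pos: [0.6834, 0.1324, 0.165]
ee_rot: [179.8, 33.5, -2.9]
force: [0.0, -0.3, -0.1]
gripper_width: 0.0619
gripper_force: 0.0
go x11 [-0.0003, 0.0001, 0.0578] [0.0, 0.0007, 0.0001] | 11.6 mm 0.0 deg
```

View pics/w8.png

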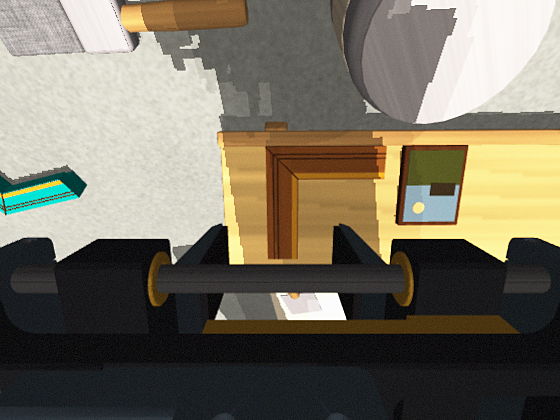

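The slim's slope leg (268–297, 150–258) is centred between the fingers. The miniature is clear at (432,185).

```bash
python3 -m handwheel '[[[0,0,0.058,0,0,0,62],[0,0,0.058,0,0,0,62],[0,0,0.058,0,0,0,62],[0,0,0.058,0,0,0,62],[0,0,0.058,0,0,0,62],[0,0,0.058,0,0,0,62],[0,0,0.058,0,0,0,62],[0,0,0.058,0,0,0,62],[0,0,0.058,0,0,0,62],[0,0,0.058,0,0,0,62],[0,0,0.05,0,0,0,62],[0,0,0,0,0,0,62]]]'
python3 - <<'E'
from h import *
p,Rt=GS((14,-27)); plan(p,Rt,1,"rest")
E
```

```text
time_s: 33.05
tool_pos: [0.614, 0.1348, 0.0619]
ee_rot: [179.9, 33.3, -2.8]
force: [-0.4, -0.5, 1.0]
gripper_width: 0.0622
gripper_force: 0.0
rest x1 [0.0006, 0.0008, 0.0089] [-0.0012, 0.0054, -0.0006] | 1.8 mm 0.2 deg
```

```bash
python3 -m handwheel '[[[0,0,0.006,0,0.005,0,50],[0,0,0,0,0,0,40],[0,0,0,0,0,0,30],[0,0,0,0,0,0,22],[0,0,0,0,0,0,20],[0,0,0,0,0,0,20],[0,0,0,0,0,0,20],[0,0,0,0,0,0,20]]]' 30
python3 -m handwheel '[[[0,0,-0.02,0,0,0,20],[0,0,-0.04,0,0,0,20],[0,0,-0.08,0,0,0,20],[0,0,-0.12,0,0,0,20],[0,0,-0.14,0,0,0,20],[0,0,-0.14,0,0,0,20],[0,0,-0.14,0,0,0,20],[0,0,-0.14,0,0,0,20],[0,0,-0.14,0,0,0,20],[0,0,-0.14,0,0,0,20]]]' 40
python3 - <<'E'
from h import *
p,Rt=GS((14,-27)); C,B=OBJ["slim"]; loc=B.T@(p-C); a=np.radians(245.5); c,s=np.cos(a),np.sin(a)
q=np.array([474.6,-347.7])+np.array([[c,-s],[s,c]])@loc[:2]; print(q)
st=plan([585,-100,280],R.from_euler('xyz',[180,15,32],degrees=True).as_matrix(),14,"1"); st=plan([*q,180],down(65.5),14,"2",st)
E
```

```text
time_s: 33.85
tool_pos: [0.615, 0.1349, 0.0625]
ee_rot: [179.9, 33.0, -2.8]
force: [1.1, 0.0, 4.2]
gripper_width: 0.03
gripper_force: 30.0
time_s: 34.85
tool_pos: [0.7356, 0.1293, 0.2489]
ee_rot: [179.9, 33.0, -2.8]
force: [-0.8, -1.0, -0.4]
gripper_width: 0.0296
gripper_force: 40.0
[ 444.22534029 -349.24274024]
1 x14 [-0.0711, 0.0679, 0.0192] [-0.0352, 0.0436, -0.0796] | 20.0 mm 2.8 deg
2 x14 [-0.0954, 0.0242, 0.0493] [-0.0109, 0.0363, -0.083] | 22.0 mm 2.6 deg
```

```bash
python3 -m handwheel '[[[-0.071,0.068,0.0192,-0.0352,0.0436,-0.0796,20],[-0.071,0.068,0.0192,-0.0352,0.0436,-0.0796,20],[-0.071,0.068,0.0192,-0.0352,0.0436,-0.0796,20],[-0.071,0.068,0.0192,-0.0352,0.0436,-0.0796,20],[-0.071,0.068,0.0192,-0.0352,0.0436,-0.0796,20],[-0.071,0.068,0.0192,-0.0352,0.0436,-0.0796,20],[-0.071,0.068,0.0192,-0.0352,0.0436,-0.0796,20],[-0.071,0.068,0.0192,-0.0352,0.0436,-0.0796,20],[-0.071,0.068,0.0192,-0.0352,0.0436,-0.0796,20],[-0.071,0.068,0.0192,-0.0352,0.0436,-0.0796,20],[-0.071,0.068,0.0192,-0.0352,0.0436,-0.0796,20],[-0.071,0.068,0.0192,-0.0352,0.0436,-0.0796,20],[-0.071,0.068,0.0192,-0.0352,0.0436,-0.0796,20],[-0.071,0.068,0.0192,-0.0352,0.0436,-0.0796,20]]]'
python3 -m handwheel '[[[-0.0954,0.0242,0.0493,-0.0109,0.0363,-0.083,20],[-0.0954,0.0242,0.0493,-0.0109,0.0363,-0.083,20],[-0.0954,0.0242,0.0493,-0.0109,0.0363,-0.083,20],[-0.0954,0.0242,0.0493,-0.0109,0.0363,-0.083,20],[-0.0954,0.0242,0.0493,-0.0109,0.0363,-0.083,20],[-0.0954,0.0242,0.0493,-0.0109,0.0363,-0.083,20],[-0.0954,0.0242,0.0493,-0.0109,0.0363,-0.083,20],[-0.0954,0.0242,0.0493,-0.0109,0.0363,-0.083,20],[-0.0954,0.0242,0.0493,-0.0109,0.0363,-0.083,20],[-0.0954,0.0242,0.0493,-0.0109,0.0363,-0.083,20],[-0.0954,0.0242,0.0493,-0.0109,0.0363,-0.083,20],[-0.0954,0.0242,0.0493,-0.0109,0.0363,-0.083,20],[-0.0954,0.0242,0.0493,-0.0109,0.0363,-0.083,20],[-0.0954,0.0242,0.0493,-0.0109,0.0363,-0.083,20],[0,0,0,0,0,0,20]]]'
python3 - <<'E'
from h import *
im,d,K,D,T=cam("wrist"); save("pics/w9.png",im); W=cloud(d,K,D,T); np.savez("w9.npz",im=im,W=W)
s=telemetry.get_state(); p=np.array(s["tool_pos"])*1000; print(p.round(1), s["ee_rot"],s["joint_pos"].round(0))
held("w9.npz",30,p[2]+17,245.5)
plan([444.2,-349.2,86],down(65.5),10)
E
```

```text
time_s: 36.25
tool_pos: [0.5845, -0.1009, 0.2791]
ee_rot: [180.0, 14.9, 32.1]
force: [1.2, 0.3, -0.9]
gripper_width: 0.0299
gripper_force: 40.0
time_s: 37.75
tool_pos: [0.4429, -0.3513, 0.178]
ee_rot: [-179.9, -0.0, 65.4]
force: [-0.0, 0.8, -1.1]
gripper_width: 0.0299
gripper_force: 40.0
[ 443.2 -350.4  178.4] [-1.79940384e+02  2.13597291e-02  6.53566169e+01] [-41.  12. 116.  -0.  51. -16.]
tilt dz/dx,dz/dy deg [-0.17 -0.56] z 193.1 rms 0.71
L centre [ 473.6  -349.71  245.4 ] rms 0.33
 x10 [0.0007, 0.0002, 0.0462] [-0.0002, 0.0001, -0.0005] | 9.2 mm 0.0 deg
```

View pics/w9.png

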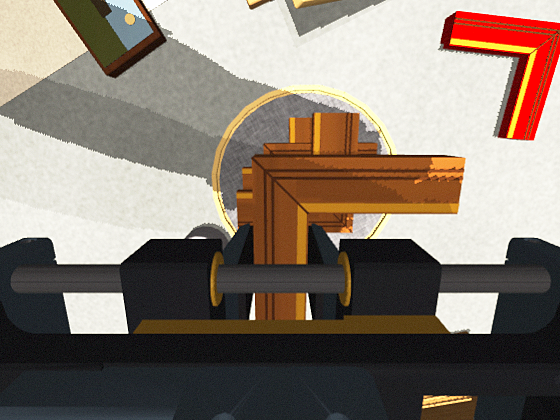

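The held slim sample (heel at (257,157)) has the right turn and offset. Lowering it.

```bash
python3 -m handwheel '[[[0.0007,0,0.0462,0,0,0,20],[0.0007,0,0.0462,0,0,0,20],[0.0007,0,0.0462,0,0,0,20],[0.0007,0,0.0462,0,0,0,20],[0.0007,0,0.0462,0,0,0,20],[0.0007,0,0.0462,0,0,0,20],[0.0007,0,0.0462,0,0,0,20],[0.0007,0,0.0462,0,0,0,20],[0.0007,0,0.0462,0,0,0,20],[0.0007,0,0.0462,0,0,0,20],[0,0,0,0,0,0,20],[0,0,0,0,0,0,20]]]'
python3 -m handwheel '[[[0,0,0.005,0,0,0,20],[0,0,0.005,0,0,0,20],[0,0,0,0,0,0,20]]]'
python3 -m handwheel '[[[0,0,0.005,0,0,0,20],[0,0,0,0,0,0,20]]]'
```

```text
time_s: 39.0
tool_pos: [0.4438, -0.348, 0.0854]
ee_rot: [-179.9, 0.0, 65.5]
force: [-0.0, -0.4, -1.2]
gripper_width: 0.0296
gripper_force: 40.0
time_s: 39.3
tool_pos: [0.4439, -0.348, 0.0836]
ee_rot: [-180.0, 0.0, 65.5]
force: [-0.1, -0.0, -2.0]
gripper_width: 0.0295
gripper_force: 40.0
time_s: 39.5
tool_pos: [0.4438, -0.348, 0.0825]
ee_rot: [-179.9, 0.0, 65.5]
force: [-0.6, -0.6, -1.4]
gripper_width: 0.0295
gripper_force: 40.0
```

```bash
python3 -m handwheel '[[[0,0,0.004,0,0,0,20],[0,0,0,0,0,0,20]]]'
python3 -m handwheel '[[[0,0,0.004,0,0,0,20],[0,0,0,0,0,0,20]]]'
python3 -m handwheel '[[[0,0,0.003,0,0,0,20],[0,0,0,0,0,0,20]]]'
```

```text
time_s: 39.7
tool_pos: [0.4438, -0.348, 0.0816]
ee_rot: [-179.9, 0.0, 65.5]
force: [0.6, 0.8, -0.8]
gripper_width: 0.0297
gripper_force: 40.0
time_s: 39.9
tool_pos: [0.4438, -0.3479, 0.0808]
ee_rot: [-179.9, 0.0, 65.5]
force: [0.1, 0.6, -0.9]
gripper_width: 0.0297
gripper_force: 40.0
time_s: 40.1
tool_pos: [0.4439, -0.348, 0.0806]
ee_rot: [-179.9, 0.0, 65.5]
force: [-3.3, 2.2, 6.2]
gripper_width: 0.0296
gripper_force: 40.0
```

Contact. Releasing, lifting, and checking the pile.

```bash
python3 -m handwheel '[[[0,0,0,0,0,0,30],[0,0,0,0,0,0,34],[0,0,0,0,0,0,40],[0,0,0,0,0,0,46],[0,0,0,0,0,0,52],[0,0,-0.02,0,0,0,52],[0,0,-0.06,0,0,0,52],[0,0,-0.1,0,0,0,52],[0,0,-0.14,0,0,0,52],[0,0,-0.14,0,0,0,52],[0,0,-0.14,0,0,0,52],[0,0,-0.14,0,0,0,52],[0,0,-0.12,0,0,0,52],[0,0,0,0,0,0,52],[0,0,0,0,0,0,52]]]'
python3 - <<'E'
from h import *
im,d,K,D,T=cam("wrist"); save("pics/w10.png",im); W=cloud(d,K,D,T); np.savez("w10.npz",im=im,W=W)
held("w10.npz",30,95,245.5,vmax=235)
im,d,K,D,T=cam("top"); W2=cloud(d,K,D,T)*1000; a=np.load("top.npz")["W"]*1000
for n,(u,v) in dict(tin=(266,122),flask=(277,271),jar=(136,291),mini=(287,185),weight=(430,305),icon=(325,290)).items(): print(n,(np.nanmedian(W2[v-2:v+3,u-2:u+3].reshape(-1,3),0)-np.nanmedian(a[v-2:v+3,u-2:u+3].reshape(-1,3),0)).round(1))
E
```

```text
time_s: 41.6
tool_pos: [0.444, -0.348, 0.2531]
ee_rot: [180.0, 0.0, 65.5]
force: [-0.5, -0.3, 0.5]
gripper_width: 0.0522
gripper_force: 0.0
tilt dz/dx,dz/dy deg [-0.   -0.06] z 95.9 rms 0.76
L centre [ 474.54 -346.79  245.5 ] rms 0.66
tin [-0.2  0.1 -0.6]
flask [-0.  -0.  -0.9]
jar [-0.1 -0.1 -0.9]
mini [0.  0.  0.4]
weight [0.2 0.2 0.5]
icon [ 0.3  0.1 -0.4]
```

View pics/w10.png

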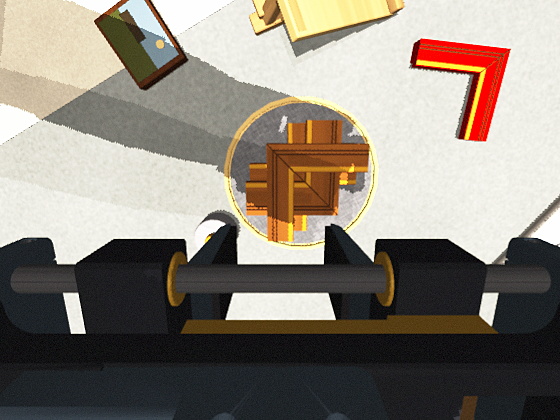

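The pile (250–375, 120–240) is level, square and centred in the tray, with the slim sample on top. The gripper is clear and nothing else has moved.

```bash
python3 -c "
from station import robot
print(robot.finish_job())"
```

```text
the job is handed in; nothing more can be done
None
```

The job is handed in at about 42 s of the 72 s allowed: the 50, 40 and 30 mm samples are piled on the 60 mm one in the tray, each a half turn from the one below, centres within about 2 mm, top face level to within 0.1°; the miniature, jar, weight, bottle, tin and panel measured unmoved, though I did not re-measure the knife and brush, and no verdict came back.

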